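# Check pull on the bench tension gauge

## Task

The tube rack is in the way of the bench tension gauge: stand it squarely on the black rubber mat. Then push the gauge's drag marker all the way back against the pusher arm, pull the T-handle out until the pointer is level with the set flag and not beyond, and hold it there for two seconds. Ease the handle fully home without letting it snap back, so that the marker stays behind level with the flag; leave the flag and the other things on the bench as they are.

Things in the scene. Friction and masses are not known exactly. Their poses are not given: they have to be found in the camera images.
- gauge: tension gauge, fixed: grey base plate 340 x 240 x 12 mm (155 mm in front of the origin to 185 mm behind, 120 mm to each side), spring barrel at the far end (50 to 180 mm behind the origin, 74 mm high). Origin on the bench surface; the handle is pulled along its -x, y lies across. Drag marker's lane on the +y side; pointer, scale strip and set flag on the -y side.
- drawbar (a joint): how far the sprung slide (T-handle, rod, crosshead, pusher arm and pointer in one) is pulled out along the gauge's -x, in m; 0 is fully home, stop at 0.125. The spring takes 3.5 N to start, then 70 N/m more: about 10 N at 0.1.
- handle (a point): centre of the T-handle's crossbar: black round bar 16 mm thick, 80 mm long along the gauge's y, 78 mm above the bench, on a 16 mm round upright post; below it only the post and a 12 mm rod (centre 34 mm above the bench) running back to the crosshead, 100 mm of free space behind the bar. Moves with the slide; axes as the gauge's.
- pointer (a point): tip of the 6 mm steel pointer arm that sticks out from the crosshead to the gauge's -y side over the scale strip, 24 mm above the bench; axes as the gauge's; moves with the slide. Level with the flag when its x in the gauge's frame equals that of flag_line.
- marker (a joint): place of the drag marker in m along the gauge's -x (pulling) direction: 0 when it touches the pusher arm with the slide home, stop at 0.135. The pusher arm pushes it ahead as the handle is pulled; it stays where it is left (about 1.5 N of friction) and is not drawn back.
- paddle (a point): middle of the width of the marker's rear (+x) face, 60 mm above the bench. The marker is an upright aluminium paddle 10 mm thick (from this point to 10 mm in front), 40 mm wide (y), 17 to 77 mm above the bench, sliding along the gauge's x, 75 mm to the +y side of the handle's line. The pusher arm's front face meets its rear face 23 to 37 mm above the bench.
- flag (a joint): place of the set flag in m on the same scale as the slide: the pointer is level with the flag when joint drawbar equals this value. It is clamped by stiff friction; not to be moved.
- flag_line (a point): tip of the flag's thin steel fin (4 mm), which points at the pointer's path from the -y edge of the gauge; the flag is a black block 20 x 20 x 44 mm, its top 58 mm above the bench. Axes as the gauge's; this point is 24 mm above the bench.
- rack: the loose tube rack that stands on the bench in front of the T-handle: grey plastic, 50 mm (x) by 120 mm (y), solid to grip from 0 to 55 mm above its foot, with ten capped glass tubes fixed in it up to 84 mm; 0.35 kg. Origin at the centre of its underside, z up.
- mat: black rubber mat fixed on the bench, 125 mm (x) by 185 mm (y), 3 mm thick; the rack's place, long side along long side. Origin at the centre of its underside.
- amber_bottle: amber glass bottle with a black cap, 70 mm across, 150 mm tall; origin at the centre of its underside. Bystander, leave it.
- tip_box: closed white pipette-tip box with a clear lid, 122 x 87 x 64 mm; origin at the centre of its underside. Bystander, leave it.
- pipette: white hand pipette lying flat, about 210 mm long along its x axis, 50 mm wide, 26 mm high; origin on the bench under its middle. Bystander, leave it.
- beaker: glass beaker, 72 mm across, 95 mm tall; origin at the centre of its underside. Bystander, leave it.
- spatula: steel lab spoon lying flat, 180 mm long along its x axis; origin under its middle. Bystander, leave it.
Not all that is in view belongs to the job. Leave any yellow look-alike of the rack alone.

How it is judged:
On the way, in this order (a step that is already met when the one before it is completed fails the run):
1. the tube rack stands on the mat, let go (x of rack in the frame of mat between -0.035 and 0.035 m and y of rack in the frame of mat between -0.035 and 0.035 m and z of rack in the frame of mat below 0.008 m and angle between rack's own z axis and vertical below 0.1 rad and angle between the y axis of rack and the y axis of mat, either way round below 0.3 rad and linear speed of rack below 0.02 m/s and contact force between rack and the fingers below 0.1 N), for 0.2 s.
2. the drag marker is back against the pusher arm with the handle home (value of joint marker below 0.007 m and value of joint drawbar below 0.004 m), for 0.2 s.
3. the handle is pulled out with the pointer level with the flag and held there for a good second (x of pointer in the frame of flag_line between -0.006 and 0.006 m), for 1.2 s.
4. the handle is home again (value of joint drawbar below 0.004 m), for 0.2 s.
At the end, for the whole second after the job is handed in: The rack stands upright and still on the mat, its centre within 35 mm of the mat's centre along each of the mat's axes and its long side within 0.3 rad of the mat's; the handle is within 4 mm of home; the drag marker's rear face is within 8 mm of level with the flag (x of rack in the frame of mat between -0.035 and 0.035 m and y of rack in the frame of mat between -0.035 and 0.035 m and z of rack in the frame of mat below 0.008 m and angle between rack's own z axis and vertical below 0.1 rad and angle between the y axis of rack and the y axis of mat, either way round below 0.3 rad and linear speed of rack below 0.02 m/s and value of joint drawbar below 0.004 m and x of paddle in the frame of flag_line between -0.008 and 0.008 m); the robot touches nothing.
It fails at once if the handle snaps back (faster than 0.5 m/s) (velocity of joint drawbar below -0.5 m/s).
It fails at once if the pointer is pulled more than 12 mm beyond the flag (x of pointer in the frame of flag_line below -0.012 m).
It fails at once if the flag is shifted by more than 4 mm (distance of flag_line from where it was at the start of the episode above 0.004 m).
It fails at once if a bystander is moved more than 30 mm (distance of any of amber_bottle, tip_box, pipette, beaker, spatula from where it was at the start of the episode above 0.03 m).
It also fails if it takes over 72 s, if anything falls off the work surface, if the arm or the gripper's body presses on something with over 40 N, if the wrist force passes 120 N, or if a joint passes its speed limit or range.

## Robot

A 7-joint arm with a two-finger parallel gripper is mounted at the origin on the work surface. World frame = base frame: x ahead of the robot, y to its left, z up, the work surface at z = 0. Lengths are in m, angles in rad, forces in N, time in s.
With the tool pointing down it reaches from about 0.425 to 0.875 m from the base axis. Payload 4.7 kg.
Tool frame: the origin (TCP) lies midway between the tips of the shut fingers; the grasp point (between the pads) lies 19 mm behind it (ctrl.grip_point_offset is the distance from the TCP to the grasp point, in m); z points along the fingers, y is the line along which they close (so a half turn about z gives the same grasp; the last joint's range is limited). The gripper opens to 87 mm and grips with 3 to 60 N. Pads are 19 mm wide; open, the fingers measure 117 mm over their backs; the gripper's body (75 mm by 190 mm) begins 51 mm behind the grasp point.
Start: joints at [1.161, 0.321, -0.07, 1.45, 0.023, 1.371, -0.057], TCP at [0.267, -0.593, 0.223] pointing down, gripper open.
Joint ranges: [-2.86, 2.86], [-0.3, 2.09], [-1.38, 1.24], [0.06, 2.45], [-1.56, 4.7], [0.09, 2.05], [-2.69, 2.69]. Speed limits (rad/s): [2.57, 2.57, 3.14, 3.14, 3.14, 3.14, 3.14].

## Interface

Orientations are given as a rotation vector (axis times angle).
In Python, from bench import ctrl gives the robot as it stands.
- The arm moves only by the tool move_arm, never from a script. Its argument "increments" is text: rows parted by semicolons, each of 7 numbers parted by spaces: the shift along the world's x, y, z in mm, then the turn, a rotation vector about the world's x, y, z in degrees, then the closure in counts, from 0 (fully open) to 255 (shut). A call has exactly 8 rows; each row shifts and turns the commanded pose from where the row before left it; what a row does not reach is not made up. A row lasts 1/12 s, in which the tool goes at most 41.7 mm and 7.16 degrees, less where a joint would pass 70% of its speed; a pose out of reach is approached as far as the arm can. A call with a gripper value outside its range is refused whole. The fingers move at their own pace and stop on an object; "grip_force" is the grip in N (left out, the last holds). Time passes only in rows, so rows that do not move let the fingers close, or fill a call up. It gives the time, the measured TCP pose, the force, the opening and the grip force at its end, in the units of the state.
- ctrl.get_state(): the state, without advancing time (a new reading comes with each control period).
- ctrl.get_image(name): name is "scene" or "top" or "wrist"; returns a dict with "frame" (400x640x3 uint8, red, green, blue), "depth" (400x640 float32, m along the optical axis (not along the pixel's ray), 0 where there is no reading), "fx", "fy", "cx", "cy" (pixels), "position" and "orientation" of the camera in the world. Camera axes: x right, y down, z forward; pixel columns grow to the right and rows downward; lengths in m; the calibration is good to about 2 mm. A picture is of the moment at which its call begins.
- ctrl.close_job(): hands the job in; it is judged then, once.
Trained networks look in a picture, given as the dict that the camera call returned (one of the last four; its "shot" number tells which), for a name from the list of things; names that differ only in an ending like _2 or _b are one class to them, and where a whole thing is asked for, a point or a joint stands for the part that bears it (a point fixed in the world has none). Each returns a list of dicts, best first, with "score" (0 to 1); they miss things now and then, are a little off and sometimes report something else, mostly with a low value. They report only what shows in the picture. A call takes as long as a camera call. They do not tell look-alikes from the thing itself.
- ctrl.find_in(target, picture): "centre" ([x, y, z] in m, in world coordinates, good to about 4 mm: the middle of the surface that is visible of it).
- ctrl.silhouettes(target, picture): "region" (400x640 bool, what is visible of it).
The state is a dict: "time": time; "joint_positions": joint angles; "qd": joint speeds; "joint_torque": joint torques, N m; "position": TCP position; "tool_rot": TCP orientation; "ft_force": force on the tool from outside, world axes, zero at the start; "torque": the same for the moment, N m; "grip_width": opening from 0.0 (shut) to 1.0 (fully open); "grip_force": force on a finger pad.
Only numpy, scipy, OpenCV 4.12 (cv2) and the standard library are available. Lean on these libraries where they do the work, as an engineer would, in place of code of your own. Each camera call takes 0.05 s, during which the arm holds its last target. There are 200 camera calls.

## Working session

There is one attempt and no reset: what is moved stays moved. The work goes in short steps, Python scripts to look and compute and a tool call to move; the robot and the scene stay as the last step left them, time stands still between calls to the robot, and variables do not carry over. Pictures are saved under pics/ and viewed, at most 10 in all, crops included, and the job is handed in when it is done.

Besides the shell and the picture viewer there is one more tool, called after ">>>" as name(argument=value, ...) on one line, values as JSON. move_arm: Moves the arm, as the interface text tells. Its arguments: {"type":"object","properties":{"increments":{"type":"string"},"grip_force":{"type":"number"}},"required":["increments"]}

```bash
mkdir -p pics; cat > h.py <<'E'
from bench import ctrl
import numpy as np, cv2
from scipy.spatial.transform import Rotation as R
def cam(p):
    o=np.array(p["orientation"],float)
    M=o if o.shape==(3,3) else (R.from_rotvec(o).as_matrix() if o.size==3 else R.from_quat(o).as_matrix())
    return M,np.array(p["position"])
def cloud(p):
    M,t=cam(p); d=p["depth"]; v,u=np.mgrid[:400,:640]
    P=np.stack([(u-p["cx"])/p["fx"]*d,(v-p["cy"])/p["fy"]*d,d],-1)@M.T+t
    P[d<=0]=np.nan; return P
def save(p,n): cv2.imwrite(f"pics/{n}.png",p["frame"][...,::-1])
E
python3 - <<'E'
from h import *
for c in ["top","scene"]:
    p=ctrl.get_image(c); save(p,c+"0"); print(c,p["position"],p["orientation"],p["fx"])
    for n in ["gauge","handle","pointer","paddle","flag_line","flag","rack","mat","amber_bottle","tip_box","pipette","beaker","spatula"]:
        try: print(n,[(np.round(q["centre"],3).tolist(),round(q["score"],2)) for q in ctrl.find_in(n,p)][:3])
        except Exception as e: print(n,e)
print(ctrl.get_state())
E
```

```text
top [0.27043089 0.05667703 1.31260941] [-2.09745081  2.13584909 -0.21653975] 496.74612227622214
gauge [([0.672, 0.118, 0.014], 0.84), ([0.747, -0.162, 0.056], 0.25)]
handle [([0.642, 0.105, 0.044], 0.61)]
pointer [([0.646, 0.106, 0.042], 0.79)]
paddle [([0.558, 0.168, 0.054], 0.55)]
flag_line []
flag [([0.599, -0.006, 0.056], 0.42)]
rack [([0.441, 0.085, 0.056], 0.89), ([0.398, -0.077, 0.056], 0.8), ([0.286, 0.402, 0.054], 0.55)]
mat [([0.471, -0.336, 0.002], 0.96), ([0.473, 0.311, 0.018], 0.63)]
amber_bottle [([0.611, 0.357, 0.098], 0.82)]
tip_box [([0.451, 0.406, 0.064], 0.63), ([0.642, 0.105, 0.041], 0.48)]
pipette [([0.699, -0.237, 0.021], 0.76)]
beaker [([0.75, -0.16, 0.055], 0.82)]
spatula [([0.473, 0.316, 0.018], 0.87)]
scene [ 1.09476017 -0.63723755  1.19534185] [-2.33804029 -0.83714378  0.30717549] 458.12120220951294
gauge [([0.695, 0.091, 0.011], 0.66), ([0.465, 0.392, 0.064], 0.26)]
handle [([0.643, 0.1, 0.042], 0.66)]
pointer [([0.649, 0.098, 0.041], 0.87)]
paddle [([0.574, 0.162, 0.05], 0.42)]
flag_line [([0.605, -0.019, 0.051], 0.54)]
flag []
rack [([0.451, 0.063, 0.058
[... 378 characters left out ...]
ime': 1.4, 'joint_positions': array([ 1.16109979,  0.32098043, -0.07006871,  1.45046998,  0.02258059,
        1.37081972, -0.05690009]), 'qd': array([-0.00029465,  0.00099087, -0.00186335,  0.00111339,  0.00024625,
        0.00026167, -0.00068105]), 'joint_torque': array([ 8.13891584e-04, -4.91102421e+01, -4.02410310e-01, -3.12764919e+01,
       -6.36126101e-02,  3.37957777e-02,  1.59215097e-05]), 'position': array([ 0.26727254, -0.59253755,  0.22261409]), 'tool_rot': array([ 3.07121986e+00,  6.60680069e-01, -1.72617687e-05]), 'ft_force': array([0.77172894, 0.62339481, 0.09484159]), 'torque': array([-0.01726898, -0.01053026,  0.01778014]), 'grip_force': 0.0, 'grip_width': 1.0000916179540016}
```

View pics/top0.png

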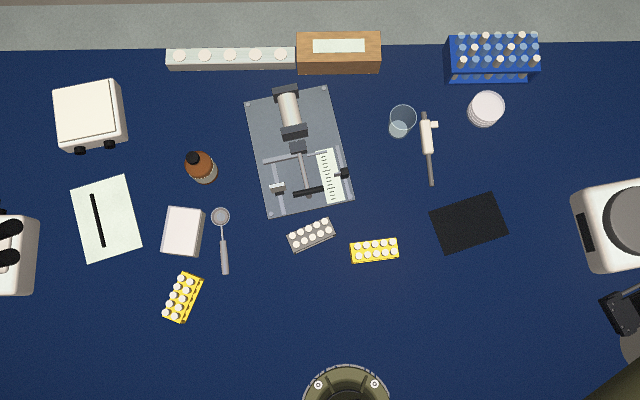

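View pics/scene0.png

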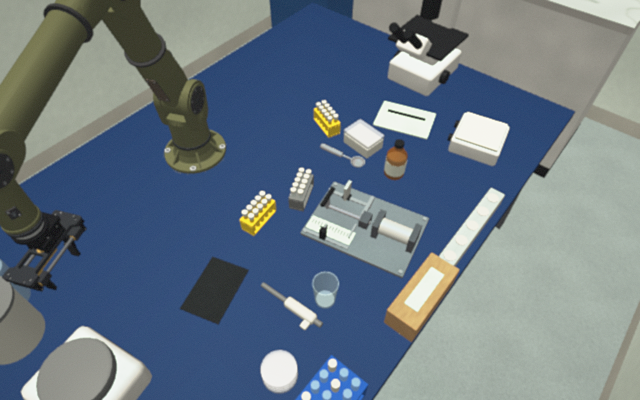

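The top view shows the grey rack at px (311,234), in front of the T-handle (308,192). The marker is at (277,188), the flag at (344,173) and the mat at (468,222). The yellow look-alikes are at (374,250) and (183,298). Next I'll measure the poses.

```bash
cat > m.py <<'E'
from h import *
p=ctrl.get_image("top"); P=cloud(p)
def rect(m,n):
    X=P[m][:,:2]; r=cv2.minAreaRect(X.astype(np.float32)*1000)
    print(n,m.sum(),np.round(cv2.boxPoints(r)).tolist(),"c",np.round(r[0],1),"wh",np.round(r[1],1),"ang",round(r[2],1))
z=P[...,2]
def near(c,rad): return np.hypot(P[...,0]-c[0],P[...,1]-c[1])<rad
for n,lo,hi in [("rack",.045,.060),("mat",-.01,.012),("gauge",.004,.02)]:
    for s in ctrl.silhouettes(n,p)[:2]:
        m=s["region"]&(z>lo)&(z<hi)
        m=cv2.morphologyEx(m.astype(np.uint8),cv2.MORPH_OPEN,np.ones((3,3)))>0
        print(s["score"],np.nanmedian(z[s["region"]]))
        if m.sum()>20: rect(m,n)
E
python3 m.py; python3 - <<'E'
from h import *
p=ctrl.get_image("top")
c=p["frame"][75:225,235:365]; c=cv2.resize(c,None,fx=4,fy=4,interpolation=cv2.INTER_CUBIC); cv2.imwrite("pics/g1.png",c[...,::-1])
print(R.from_rotvec(ctrl.get_state()["tool_rot"]).as_matrix().round(3))
E
```

```text
0.93 0.05763809842095946
rack 338 [[224.0, 394.0], [337.0, 362.0], [350.0, 407.0], [236.0, 439.0]] c [286.8 400.4] wh [ 46.9 118.2] ang 74.0
0.89 0.05652157278893433
rack 320 [[391.0, 129.0], [436.0, 18.0], [480.0, 36.0], [435.0, 147.0]] c [435.5  82.9] wh [ 48.1 119.6] ang 22.1
0.71 0.0024558120511092296
mat 3273 [[378.0, -264.0], [434.0, -446.0], [558.0, -408.0], [502.0, -226.0]] c [ 468.4 -335.9] wh [129.7 190.1] ang 17.1
0.53 0.042105151196590196
0.81 0.01277536811479374
gauge 8179 [[484.0, 198.0], [534.0, -37.0], [868.0, 33.0], [819.0, 268.0]] c [676.1 115.7] wh [341.5 239.9] ang 11.8
0.68 0.05512792206906747
[[ 0.912  0.411 -0.   ]
 [ 0.411 -0.912 -0.   ]
 [-0.     0.    -1.   ]]
```

View pics/g1.png

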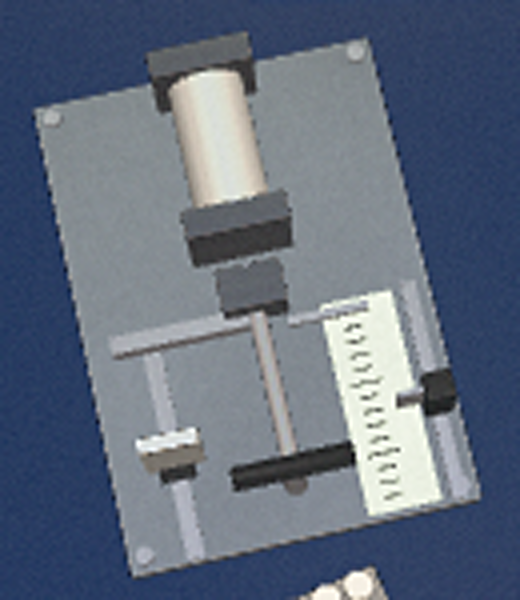

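```bash
cat > g.py <<'E'
from h import *
import sys
O=np.array([.6614,.1126]); A=np.radians(11.8); X=np.array([np.cos(A),np.sin(A)]); Y=np.array([-X[1],X[0]])
def gf(P): D=P[...,:2]-O; return np.stack([D@X,D@Y,P[...,2]],-1)*1000
if __name__=="__main__":
  for c in sys.argv[1:]:
    p=ctrl.get_image(c); G=gf(cloud(p)); x,y,z=G[...,0],G[...,1],G[...,2]
    def box(n,x0,x1,y0,y1,z0,z1):
        m=(x>x0)&(x<x1)&(y>y0)&(y<y1)&(z>z0)&(z<z1); Q=G[m]
        if len(Q): print(c,n,len(Q),"x",np.percentile(Q[:,0],[2,50,98]).round(1),"y",np.percentile(Q[:,1],[2,50,98]).round(1),"z",np.percentile(Q[:,2],[2,50,98]).round(1))
    box("plate",-150,180,-115,115,5,17)
    box("bar",-155,45,-55,45,72,95)
    box("paddle",-155,45,50,100,66,90)
    box("pusher",-155,45,25,110,25,44)
    box("pointer",-155,45,-90,-30,20,32)
    box("flagtop",-155,45,-130,-80,48,66)
    box("flagfin",-155,45,-100,-85,19,32)
E
python3 g.py top scene
```

```text
top plate 7298 x [-145.1    1.3  171.8] y [-111.    -7.4  111.5] z [ 6.5 11.8 16.5]
top bar 195 x [-127.6 -121.1  -92.8] y [-38.3  -0.6  37.4] z [74.9 83.5 88.8]
top paddle 73 x [-90.9 -86.4 -80.2] y [55.4 73.7 93.4] z [67.4 76.  81.4]
top pusher 188 x [-91.2  -6.6   3.2] y [26.4 65.  97.8] z [25.9 35.4 43. ]
top pointer 51 x [-84.5 -10.9  -6.7] y [-86.3 -54.7 -31.7] z [20.2 26.3 30.3]
top flagtop 74 x [-92.9 -83.5 -73.1] y [-114.  -102.7  -81.8] z [49.3 56.9 62.6]
top flagfin 7 x [-91.9 -85.3 -84.1] y [-98.1 -94.  -86.6] z [20.8 26.8 31.8]
scene plate 4289 x [-141.4   18.7  171.9] y [-112.1  -34.3  110.9] z [ 6.6 11.8 16.4]
scene bar 113 x [-123.3 -114.9 -109.2] y [-41.9  -7.1  34.9] z [74.1 83.3 89.2]
scene paddle 45 x [-87.6 -81.  -77. ] y [52.1 71.7 92.9] z [66.7 75.2 81.1]
scene pusher 102 x [-85.   -3.1   5.1] y [27.2 64.2 96.7] z [25.6 35.9 40.9]
scene pointer 32 x [-75.3  -7.2  -3.4] y [-75.5 -56.  -32. ] z [20.7 25.2 29.4]
scene flagtop 53 x [-88.6 -79.1 -70.7] y [-117.8 -106.9  -85.9] z [49.9 56.9 62.8]
scene flagfin 2 x [-142.5 -131.4 -120.2] y [-97.  -95.5 -94. ] z [19.7 19.8 20. ]
```

>>> move_arm(increments="20 30 0 0 0 3.66 0;20 30 0 0 0 3.66 0;20 30 0 0 0 3.66 0;20 30 0 0 0 3.66 0;20 30 0 0 0 3.66 0;20 30 0 0 0 3.66 0;20 30 0 0 0 3.66 0;20 30 0 0 0 3.66 0")

```text
time: 2.42
position: [0.428, -0.351, 0.2229]
tool_rot: [2.802, 1.419, 0.0]
ft_force: [0.6, -0.1, -0.3]
grip_width: 1.001
grip_force: 0.0
```

>>> move_arm(increments="6 28 0 0 0 3.66 0;6 28 0 0 0 3.66 0;6 28 0 0 0 3.66 0;6 28 0 0 0 3.66 0;6 28 0 0 0 3.66 0;6 28 0 0 0 3.66 0;6 28 0 0 0 3.66 0;6 28 0 0 0 3.66 0")

```text
time: 3.08
position: [0.475, -0.1273, 0.2228]
tool_rot: [2.352, 2.082, -0.001]
ft_force: [0.9, -0.0, -0.4]
grip_width: 1.002
grip_force: 0.0
```

>>> move_arm(increments="-5 26.5 0 0 0 3.66 0;-5 26.5 0 0 0 3.66 0;-5 26.5 0 0 0 3.66 0;-5 26.5 0 0 0 3.66 0;-5 26.5 0 0 0 3.66 0;-5 26.5 0 0 0 3.66 0;-5 26.5 0 0 0 3.66 0;-5 26.5 0 0 0 3.66 0")

```text
time: 3.75
position: [0.4343, 0.0854, 0.2227]
tool_rot: [1.747, 2.61, -0.001]
ft_force: [0.1, -0.2, 0.3]
grip_width: 1.002
grip_force: 0.0
```

```bash
cat > w.py <<'E'
from h import *
import sys
s=ctrl.get_state(); M=R.from_rotvec(s["tool_rot"]).as_matrix()
print(s["time"],s["position"].round(4),"yaw y",np.degrees(np.arctan2(M[1,1],M[0,1])).round(2),"tilt",M[2].round(3),s["ft_force"].round(2),s["joint_positions"].round(2),s["grip_width"],s["grip_force"])
if len(sys.argv)>1:
    p=ctrl.get_image("wrist"); save(p,sys.argv[1]); print(p["position"],cam(p)[0].round(2).tolist())
E
python3 w.py w1
```

```text
3.75 [0.4343 0.0854 0.2227] yaw y 22.42 tilt [-0.001  0.    -1.   ] [ 0.12 -0.23  0.28] [ 0.52 -0.13 -0.71  1.91 -0.08  1.33  0.23] 1.0024406765456728 0.0
[0.40892127 0.15070659 0.38545453] [[0.92, 0.37, 0.1], [0.38, -0.89, -0.23], [0.0, 0.25, -0.97]]
```

View pics/w1.png

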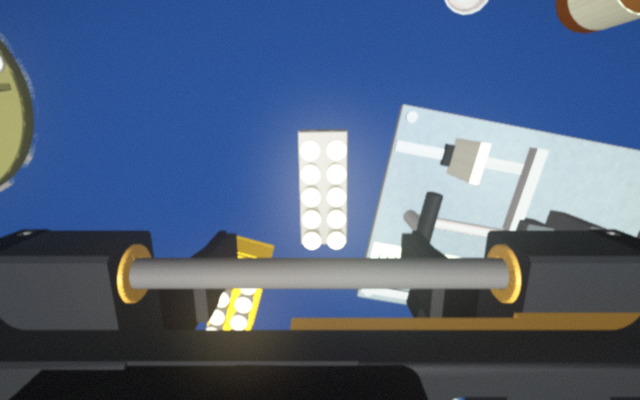

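The wrist view shows the rack at px (323,190), squared with the tool and roughly centred, with both fingers clear. I'll check its centre from the depth data.

```bash
python3 - <<'E'
from h import *
p=ctrl.get_image("wrist"); P=cloud(p); z=P[...,2]
m=(z>.045)&(z<.06)&(np.hypot(P[...,0]-.4355,P[...,1]-.083)<.075)
m[235:]=0
r=cv2.minAreaRect(P[m][:,:2].astype(np.float32)*1000); print(m.sum(),r)
from g import gf
G=gf(P); x,y,zz=[G[...,i] for i in range(3)]
for n,b in dict(bar=(-155,45,-20,45,74,95),paddle=(-155,45,50,100,70,90),pusher=(-60,45,30,110,25,44),plate=(-155,-100,40,119,5,17)).items():
    q=G[(x>b[0])&(x<b[1])&(y>b[2])&(y<b[3])&(zz>b[4])&(zz<b[5])]
    if len(q): print(n,len(q),np.percentile(q,[2,50,98],axis=0).round(1).tolist())
E
```

```text
2118 ((437.6984558105469, 92.27147674560547), (49.98487091064453, 101.54033660888672), 23.19774055480957)
bar 607 [[-124.1, 3.6, 77.6], [-118.4, 23.3, 85.3], [-109.8, 39.1, 87.7]]
paddle 573 [[-87.2, 55.3, 70.6], [-83.7, 75.0, 77.5], [-77.4, 93.5, 79.1]]
pusher 1156 [[-7.1, 31.5, 25.6], [-4.5, 65.9, 37.3], [5.2, 98.2, 39.2]]
plate 3052 [[-151.4, 41.6, 9.4], [-126.5, 82.6, 12.9], [-101.1, 117.4, 16.7]]
```

>>> move_arm(increments="3 0 -24.5 0 0 0 0;0 0 -24.5 0 0 0 0;0 0 -24.5 0 0 0 0;0 0 -24.5 0 0 0 0;0 0 -24.5 0 0 0 0;0 0 -24.5 0 0 0 0;0 0 -24.5 0 0 0 0;0 0 -24.5 0 0 0 0")

```text
time: 4.52
position: [0.4381, 0.0832, 0.0256]
tool_rot: [1.753, 2.606, -0.0]
ft_force: [-0.5, -0.1, 0.2]
grip_width: 0.998
grip_force: 0.0
```

>>> move_arm(increments="0 0 0 0 0 0 0;0 0 0 0 0 0 255;0 0 0 0 0 0 255;0 0 0 0 0 0 255;0 0 0 0 0 0 255;0 0 0 0 0 0 255;0 0 0 0 0 0 255;0 0 0 0 0 0 255", grip_force=30)

```text
time: 5.18
position: [0.4392, 0.0835, 0.0272]
tool_rot: [1.753, 2.605, 0.002]
ft_force: [0.5, 0.4, 2.0]
grip_width: 0.571
grip_force: 29.9
```

```bash
python3 w.py
```

```text
5.1833 [0.4392 0.0835 0.0272] yaw y 22.12 tilt [-0.001  0.002 -1.   ] [0.51 0.39 2.03] [ 0.47  0.15 -0.75  2.13  0.13  0.91  0.03] 0.570842674862464 29.887510794214904
```

>>> move_arm(increments="0 0 5 0 0 0 255;0 0 15 0 0 0 255;0 0 20 0 0 0 255;0 0 20 0 0 0 255;0 0 20 0 0 0 255;0 0 20 0 0 0 255;0 0 20 0 0 0 255;0 0 10 0 0 0 255")

```text
time: 5.85
position: [0.4385, 0.0837, 0.1583]
tool_rot: [1.753, 2.605, 0.001]
ft_force: [0.9, 0.0, -4.2]
grip_width: 0.571
grip_force: 29.9
```

>>> move_arm(increments="1 -15 0 0 0 -0.3 255;2 -25 0 0 0 -0.3 255;2 -28 0 0 0 -0.3 255;2 -28 0 0 0 -0.3 255;2 -28 0 0 0 -0.3 255;2 -28 0 0 0 -0.3 255;2 -28 0 0 0 -0.3 255;2 -28 0 0 0 -0.3 255")

```text
time: 6.52
position: [0.4521, -0.1256, 0.1555]
tool_rot: [-1.807, -2.567, 0.001]
ft_force: [0.8, -0.3, -4.2]
grip_width: 0.569
grip_force: 29.9
```

>>> move_arm(increments="2 -28 0 0 0 -0.3 255;2 -28 0 0 0 -0.3 255;2 -28 0 0 0 -0.3 255;2 -28 0 0 0 -0.3 255;2 -28 0 0 0 -0.3 255;2 -28 0 0 0 -0.3 255;2 -28 0 0 0 -0.3 255;0 -15 0 0 0 -0.3 255")

```text
time: 7.18
position: [0.4657, -0.3391, 0.155]
tool_rot: [-1.865, -2.526, 0.002]
ft_force: [-0.8, -0.3, -4.1]
grip_width: 0.57
grip_force: 29.9
```

```bash
python3 w.py; python3 m.py
```

```text
7.1833 [ 0.4657 -0.3391  0.155 ] yaw y 17.11 tilt [ 0.001 -0.002 -1.   ] [-0.77 -0.28 -4.13] [ 0.89  0.23 -0.35  1.72  0.08  1.21  0.82] 0.5700750778384002 29.8992517311126
0.94 0.18302967615794707
0.84 0.05692473538602649
rack 339 [[222.0, 408.0], [333.0, 362.0], [350.0, 404.0], [239.0, 449.0]] c [285.9 405.6] wh [ 45.1 120.1] ang 67.7
0.68 0.0024973422370505594
mat 1881 [[379.0, -267.0], [422.0, -399.0], [543.0, -360.0], [501.0, -228.0]] c [ 461.3 -313.6] wh [127.7 138.3] ang 17.8
0.81 0.012836315712595026
gauge 8182 [[484.0, 198.0], [534.0, -37.0], [869.0, 33.0], [819.0, 268.0]] c [676.4 115.5] wh [342.1 240.1] ang 11.9
0.61 0.1831671257217351
```

>>> move_arm(increments="1 0 -15 0 0 0 255;1 1 -20 0 0 0 255;0 1 -20 0 0 0 255;0 0 -20 0 0 0 255;0 0 -20 0 0 0 255;0 0 -16 0 0 0 255;0 0 -9 0 0 0 255;0 0 -4 0 0 0 255")

```text
time: 8.05
position: [0.4686, -0.3312, 0.0309]
tool_rot: [-1.857, -2.53, -0.001]
ft_force: [-0.5, 0.0, -4.4]
grip_width: 0.574
grip_force: 29.9
```

```bash
python3 w.py
```

```text
8.05 [ 0.4686 -0.3312  0.0309] yaw y 17.44 tilt [ 0.003 -0.001 -1.   ] [-0.54  0.02 -4.35] [ 0.86  0.36 -0.34  1.83  0.14  0.98  0.77] 0.573949264345102 29.89908863324672
```

Next: settle the last millimetre, release, and rise.

>>> move_arm(increments="0 -3 -1 0 0 0 255;0 0 -0.5 0 0 0 255;0 0 0 0 0 0 0;0 0 0 0 0 0 0;0 0 0 0 0 0 0;0 0 0 0 0 0 0;0 0 0 0 0 0 0;0 0 0 0 0 0 0")

```text
time: 8.72
position: [0.4696, -0.3367, 0.0316]
tool_rot: [1.861, 2.53, -0.0]
ft_force: [-0.4, 0.1, 0.1]
grip_width: 0.933
grip_force: 0.0
```

>>> move_arm(increments="0 0 10 0 0 0 0;0 0 20 0 0 0 0;0 0 25 0 0 0 0;0 0 25 0 0 0 0;0 0 25 0 0 0 0;0 0 25 0 0 0 0;0 0 25 0 0 0 0;0 0 10 0 0 0 0")

```text
time: 9.38
position: [0.4709, -0.3374, 0.2008]
tool_rot: [1.858, 2.526, -0.0]
ft_force: [0.7, -0.8, 1.3]
grip_width: 1.002
grip_force: 0.0
```

```bash
python3 w.py w2; python3 - <<'E'
from h import *
p=ctrl.get_image("wrist"); P=cloud(p); z=P[...,2]
m=(z>.048)&(z<.064)&(np.hypot(P[...,0]-.468,P[...,1]+.336)<.085)
m[235:]=0
print(cv2.minAreaRect(P[m][:,:2].astype(np.float32)*1000))
E
```

```text
9.3833 [ 0.4709 -0.3374  0.2008] yaw y 17.33 tilt [-0.005  0.004 -1.   ] [ 0.7  -0.85  1.33] [ 0.89  0.2  -0.35  1.66  0.07  1.29  0.82] 1.001591973743129 0.0
[ 0.45055767 -0.26952994  0.3633241 ] [[0.95, 0.29, 0.08], [0.3, -0.92, -0.24], [0.0, 0.26, -0.97]]
((468.8355407714844, -330.1250305175781), (49.57789993286133, 105.0616683959961), 18.262807846069336)
```

View pics/w2.png

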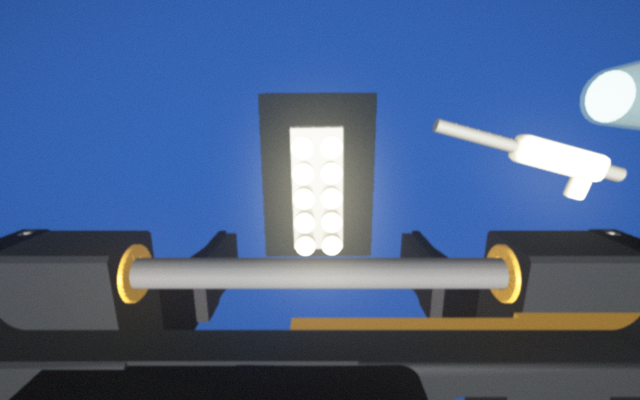

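The wrist view shows the rack (317,190) upright, near the mat's centre (318,175) and squared with it. Its centre is within a few mm, so I'll go on to the marker.

>>> move_arm(increments="3.2 15 0 0 0 -0.35 255;3.2 28 0 0 0 -0.35 255;3.2 33 0 0 0 -0.35 255;3.2 33 0 0 0 -0.35 255;3.2 33 0 0 0 -0.35 255;3.2 33 0 0 0 -0.35 255;3.2 33 0 0 0 -0.35 255;3.2 33 0 0 0 -0.35 255")

```text
time: 10.15
position: [0.4936, -0.0938, 0.1942]
tool_rot: [-1.922, -2.482, 0.002]
ft_force: [0.3, 0.3, -0.0]
grip_width: 0.477
grip_force: 0.0
```

>>> move_arm(increments="3.3 33 0 0 0 -0.35 255;3.3 33 0 0 0 -0.35 255;3.3 33 0 0 0 -0.35 255;3.3 33 0 0 0 -0.35 255;3.3 33 0 0 0 -0.35 255;3.3 33 0 0 0 -0.35 255;3.3 33 0 0 0 -0.35 255;3.3 30 0 0 0 -0.35 255")

```text
time: 10.82
position: [0.52, 0.1673, 0.1943]
tool_rot: [-1.981, -2.436, 0.003]
ft_force: [-0.0, -0.3, 0.6]
grip_width: 0.008
grip_force: 0.0
```

```bash
python3 w.py; python3 - <<'E'
from h import *
from g import gf
p=ctrl.get_image("wrist"); G=gf(cloud(p)); x,y,z=[G[...,i] for i in range(3)]
for n,b in dict(bar=(-155,45,-45,45,76,95),paddle=(-155,45,50,100,70,90),pusher=(-60,45,30,110,25,44)).items():
    q=G[(x>b[0])&(x<b[1])&(y>b[2])&(y<b[3])&(z>b[4])&(z<b[5])]
    if len(q): print(n,len(q),np.percentile(q,[2,50,98],axis=0).round(1).tolist())
print(gf(np.append(ctrl.get_state()["position"],0)[:3]))
E
```

```text
10.8167 [0.52   0.1673 0.1943] yaw y 11.75 tilt [ 0.    -0.003 -1.   ] [-0.   -0.32  0.62] [ 0.33  0.18 -0.76  1.73  0.13  1.29 -0.26] 0.007851884588716579 0.0
paddle 541 [[-86.8, 55.5, 72.2], [-82.4, 75.1, 77.7], [-77.1, 94.1, 79.1]]
pusher 1028 [[-6.8, 35.4, 26.2], [-2.3, 69.4, 37.5], [5.2, 99.4, 39.3]]
[-126.31050525   89.99921663  194.65308893]
```

```bash
python3 w.py; python3 -c "
from h import *
ctrl.get_image('top')
print(ctrl.get_state()['position'])"
```

```text
10.8667 [0.5194 0.1749 0.1947] yaw y 12.16 tilt [ 0.006 -0.    -1.   ] [0.06 5.29 0.9 ] [ 0.32  0.19 -0.77  1.72  0.13  1.28 -0.26] 0.009437854702420754 0.0
[0.51917941 0.17200727 0.19451819]
```

>>> move_arm(increments="2 -4 -12 0 0 0 255;1.5 -3 -22 0 0 0 255;0 0 -24 0 0 0 255;0 0 -24 0 0 0 255;0 0 -24 0 0 0 255;0 0 -24 0 0 0 255;0 0 -14 0 0 0 255;0 0 -5 0 0 0 255")

```text
time: 11.58
position: [0.5218, 0.1551, 0.0424]
tool_rot: [-1.983, -2.431, 0.01]
ft_force: [0.3, 0.2, -1.0]
grip_width: 0.004
grip_force: 0.0
```

```bash
cat > gp.py <<'E'
from g import *
s=ctrl.get_state(); print(s["time"],gf(s["position"]).round(1),"force gx,gy,z",(s["ft_force"][:2]@X).round(2),(s["ft_force"][:2]@Y).round(2),s["ft_force"][2].round(2),s["grip_width"],s["grip_force"])
E
python3 gp.py
```

```text
11.5833 [-128.    70.1   42.4] force gx,gy,z 0.34 0.1 -0.97 0.004303883624673507 0.0
```

>>> move_arm(increments="4.5 1.5 0 0 0 0 255;9 2.5 0 0 0 0 255;9.5 2.5 0.5 0 0 0 255;10 2.5 0.5 0 0 0 255;10 2.5 0.5 0 0 0 255;10 2.5 0.5 0 0 0 255;10 2 0.5 0 0 0 255;8 1.5 0 0 0 0 255")

```text
time: 12.25
position: [0.5977, 0.1762, 0.0505]
tool_rot: [1.983, 2.435, 0.002]
ft_force: [-1.6, 0.2, 0.6]
grip_width: 0.005
grip_force: 0.8
```

```bash
python3 gp.py; python3 g.py top | egrep "paddle|pusher|bar"
```

```text
12.25 [-49.4  75.2  50.5] force gx,gy,z -1.54 0.48 0.57 0.0052084068136861675 0.8034782367758453
top bar 3 x [43.6 43.9 44.3] y [-28.  -12.6   0.2] z [72.8 73.6 74. ]
```

>>> move_arm(increments="3.9 0.8 0 0 0 0 255;3.9 0.8 0 0 0 0 255;3.9 0.8 0 0 0 0 255;2 0.4 0 0 0 0 255;1 0.2 0 0 0 0 255;0 0 0 0 0 0 255;0 0 0 0 0 0 255;0 0 0 0 0 0 255")

```text
time: 12.97
position: [0.6105, 0.1789, 0.0495]
tool_rot: [1.983, 2.437, 0.0]
ft_force: [-0.0, 0.3, 0.4]
grip_width: 0.005
grip_force: 0.0
```

```bash
python3 gp.py; python3 - <<'E'
from h import *
from g import gf
for c in ["scene","wrist"]:
    p=ctrl.get_image(c); G=gf(cloud(p)); x,y,z=[G[...,i] for i in range(3)]
    for n,b in dict(paddle=(-105,45,60,110,60,82),pusher=(-60,45,30,110,25,42)).items():
        q=G[(x>b[0])&(x<b[1])&(y>b[2])&(y<b[3])&(z>b[4])&(z<b[5])]
        if len(q): print(c,n,len(q),np.percentile(q,[2,50,98],axis=0).round(1).tolist())
    if c=="scene": cv2.imwrite("pics/s3.png",cv2.resize(p["frame"][150:300,280:460],None,fx=4,fy=4)[...,::-1])
E
```

```text
12.9667 [-36.3  75.3  49.5] force gx,gy,z 0.03 0.28 0.4 0.005394576353890643 0.0
scene paddle 50 [[-44.8, 60.8, 62.0], [-28.3, 67.1, 73.1], [-14.8, 84.5, 81.3]]
scene pusher 94 [[-22.4, 35.3, 25.2], [-1.8, 63.7, 35.5], [4.9, 96.5, 41.6]]
wrist paddle 707 [[-42.3, 85.1, 60.5], [-33.3, 86.4, 68.6], [-15.5, 94.8, 80.2]]
wrist pusher 1005 [[-24.1, 83.2, 25.8], [-2.8, 94.0, 37.4], [5.2, 99.8, 40.2]]
```

View pics/s3.png

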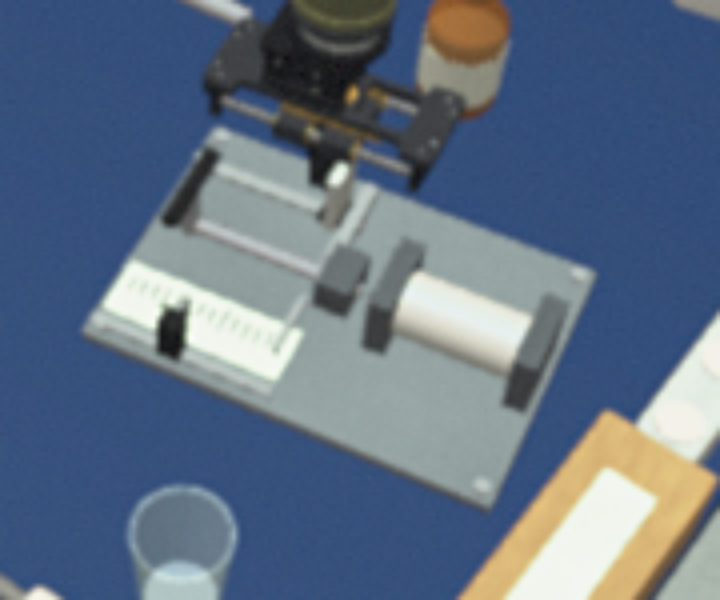

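The scene crop shows the paddle (338,195) a few mm short of the pusher arm. I'll push it home gently.

>>> move_arm(increments="1 0.2 0 0 0 0 255;1 0.2 0 0 0 0 255;1 0.2 0 0 0 0 255;1 0.2 0 0 0 0 255;1 0.2 0 0 0 0 255;1 0.2 0 0 0 0 255;0.5 0.1 0 0 0 0 255;0 0 0 0 0 0 255")

```text
time: 13.73
position: [0.6171, 0.1803, 0.0495]
tool_rot: [-1.983, -2.437, -0.0]
ft_force: [-0.6, -0.5, -0.1]
grip_width: 0.009
grip_force: 0.5
```

```bash
python3 gp.py
```

```text
13.7333 [-29.6  75.4  49.5] force gx,gy,z -0.69 -0.39 -0.07 0.008804252336828413 0.5229084572056308
```

>>> move_arm(increments="1 0.2 0 0 0 0 255;0.5 0.1 0 0 0 0 255;0 0 0 0 0 0 255;0 0 0 0 0 0 255;0 0 0 0 0 0 255;0 0 0 0 0 0 255;0 0 0 0 0 0 255;0 0 0 0 0 0 255")

```text
time: 14.4
position: [0.6183, 0.1805, 0.0495]
tool_rot: [-1.983, -2.437, 0.0]
ft_force: [-1.6, -0.2, -0.7]
grip_width: 0.006
grip_force: 1.1
```

```bash
python3 gp.py; python3 - <<'E'
from h import *
from g import gf
for c in ["scene","wrist"]:
    p=ctrl.get_image(c); G=gf(cloud(p)); x,y,z=[G[...,i] for i in range(3)]
    for n,b in dict(paddle=(-105,45,60,110,60,82),pusher=(-60,45,30,110,25,42)).items():
        q=G[(x>b[0])&(x<b[1])&(y>b[2])&(y<b[3])&(z>b[4])&(z<b[5])]
        if len(q): print(c,n,len(q),np.percentile(q,[2,50,98],axis=0).round(1).tolist())
E
```

```text
14.4 [-28.3  75.3  49.5] force gx,gy,z -1.59 0.12 -0.65 0.006363991524855896 1.1201193882152438
scene paddle 45 [[-38.2, 62.4, 60.3], [-19.8, 67.0, 73.1], [-6.7, 87.2, 80.6]]
scene pusher 86 [[-16.0, 33.2, 26.6], [-1.2, 64.5, 35.5], [5.2, 97.1, 40.3]]
wrist paddle 705 [[-34.2, 84.9, 60.3], [-25.3, 86.4, 68.8], [-8.0, 94.9, 80.4]]
wrist pusher 846 [[-16.4, 83.6, 25.7], [-1.5, 94.4, 37.4], [5.3, 99.8, 40.2]]
```

>>> move_arm(increments="1 0.2 0 0 0 0 255;1 0.2 0 0 0 0 255;0 0 0 0 0 0 255;0 0 0 0 0 0 255;0 0 0 0 0 0 255;0 0 0 0 0 0 255;0 0 0 0 0 0 255;0 0 0 0 0 0 255")

```text
time: 15.17
position: [0.6184, 0.1806, 0.0494]
tool_rot: [-1.981, -2.435, 0.006]
ft_force: [-7.6, -2.9, 3.7]
grip_width: 0.004
grip_force: 4.4
```

```bash
python3 gp.py
```

```text
15.1667 [-28.1  75.4  49.4] force gx,gy,z -8.01 -1.24 3.74 0.0042525970948188154 4.3556937435641885
```

>>> move_arm(increments="-2 -0.4 0 0 0 0 255;-6 -1 0 0 0 0 255;-10 -2 0 0 0 0 255;-10 -2 5 0 0 0 255;-2 -1 20 0 0 0 255;0 0 30 0 0 0 255;0 0 35 0 0 0 0;0 0 35 0 0 0 0")

```text
time: 15.83
position: [0.5901, 0.1744, 0.1763]
tool_rot: [1.982, 2.436, 0.001]
ft_force: [1.1, -0.5, 0.2]
grip_width: 0.086
grip_force: 0.0
```

>>> move_arm(increments="6 -20 15 0 0 0 0;6 -32 10 0 0 0 0;6 -35 0 0 0 0 0;6 -35 0 0 0 0 0;6 -35 0 0 0 0 0;6 -35 0 0 0 0 0;5 -20 0 0 0 0 0;3 -9 0 0 0 0 0")

```text
time: 16.5
position: [0.6349, -0.0521, 0.2]
tool_rot: [1.989, 2.428, -0.002]
ft_force: [0.3, -0.1, -0.6]
grip_width: 0.681
grip_force: 0.0
```

```bash
cat > f.py <<'E'
from g import *
p=ctrl.get_image("wrist")
p=ctrl.get_image("wrist"); save(p,sys.argv[1]) if len(sys.argv)>1 else 0
G=gf(cloud(p)); x,y,z=[G[...,i] for i in range(3)]
for n,b in dict(plate=(-155,180,-125,-100,5,17),pointer=(-60,40,-88,-40,20,32),flagtop=(-155,45,-130,-85,50,64),fin=(-155,-60,-94,-80,19,48),bar=(-140,-95,-45,45,72,95),paddle=(-105,20,50,110,60,82),pusher=(-60,45,40,110,25,42)).items():
    m=(x>b[0])&(x<b[1])&(y>b[2])&(y<b[3])&(z>b[4])&(z<b[5]); q=G[m]
    if len(q)>3: print(n,len(q),np.percentile(q,[2,50,98],axis=0).round(1).tolist(),np.argwhere(m).mean(0).round(0))
E
python3 gp.py; python3 f.py w4; python3 g.py scene
```

```text
16.5 [ -59.6 -155.8  200. ] force gx,gy,z 0.31 -0.12 -0.57 0.6810177249921636 0.0
plate 5184 [[-143.1, -120.1, 11.2], [38.3, -110.9, 13.0], [173.0, -100.4, 16.9]] [140. 401.]
pointer 273 [[-9.3, -75.0, 23.1], [-6.7, -57.5, 27.8], [-3.4, -40.6, 29.3]] [ 86. 371.]
flagtop 535 [[-88.8, -115.5, 54.5], [-79.0, -104.5, 58.5], [-69.9, -86.8, 60.1]] [137. 295.]
fin 25 [[-77.5, -93.2, 27.8], [-77.4, -86.0, 33.3], [-77.3, -80.5, 47.4]] [117. 298.]
bar 1238 [[-123.0, -40.9, 77.8], [-114.8, -20.2, 85.2], [-108.5, -0.4, 87.4]] [ 29. 243.]
scene plate 3678 x [-141.6   37.4  173.1] y [-112.3  -45.1  110. ] z [ 6.6 11.8 16.4]
scene bar 31 x [-122.8 -112.  -109.4] y [-41.4 -23.7  23.3] z [73.2 81.3 86.7]
scene paddle 42 x [-16.5 -10.8  -6.7] y [51.2 69.8 92.6] z [67.7 76.  81.1]
scene pusher 89 x [-16.6  -1.7   5.3] y [29.  58.9 97.9] z [27.  35.9 41.1]
scene pointer 31 x [-37.5  -5.9  -3.8] y [-77.7 -54.1 -31. ] z [20.3 27.  31.7]
scene flagtop 51 x [-89.4 -79.6 -70.1] y [-117.  -106.2  -83.2] z [49.9 56.2 61.1]
scene flagfin 1 x [-0.8 -0.8 -0.8] y [-90.5 -90.5 -90.5] z [19.5 19.5 19.5]
```

View pics/w4.png

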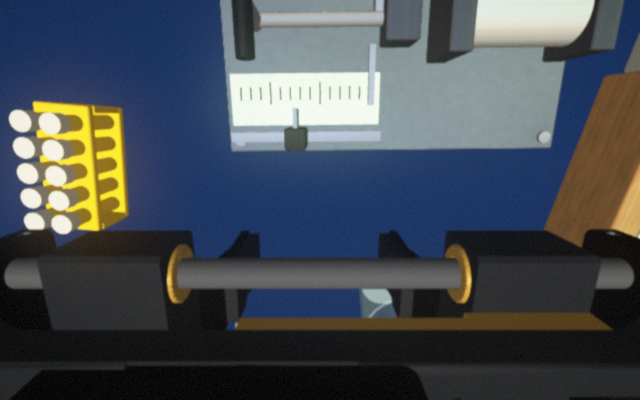

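The wrist view shows the flag fin at about px (296,117) and the pointer tip at (372,100). I'll measure the gap by pixel rays at the fin's height.

```bash
python3 - <<'E'
from g import *
p=ctrl.get_image("wrist"); M,t=cam(p); f=p["frame"].astype(int).sum(2)
def ray(u,v,h):
    d=M@np.array([(u-p["cx"])/p["fx"],(v-p["cy"])/p["fy"],1]); return gf(t+d*(h-t[2])/d[2])
for v in (112,115,118): print(v,f[v,286:306])
for v in (85,97,101): print(v,f[v,362:382])
for u,v in [(295.5,115),(372,85),(372,101)]: print(ray(u,v,.026).round(1))
E
python3 gp.py
```

```text
112 [735 737 740 738 737 735 734 737 738 740 743 739 738 738 740 742 739 739
 739 738]
115 [739 736 737 739 739 732 716 697 690 685 677 656 677 717 734 737 739 737
 737 736]
118 [737 737 739 739 743 737 708 650 619 593 524 417 518 703 732 739 735 739
 737 735]
85 [732 729 729 730 723 674 574 579 605 606 608 616 675 726 735 733 722 645
 519 464]
97 [740 739 739 734 715 605 551 598 615 617 616 650 705 731 737 738 720 605
 483 464]
101 [729 734 736 735 717 624 588 613 619 615 624 652 714 731 731 724 692 568
 483 459]
[-80.1 -77.4  26. ]
[ -5.1 -49.2  26. ]
[ -4.5 -64.1  26. ]
16.7 [ -58.5 -147.6  199.9] force gx,gy,z -0.43 -0.02 -0.08 0.8614832446376061 0.0
```

>>> move_arm(increments="-7 9 0 0 0 0 0;-11 17 0 0 0 0 0;-13 20 0 0 0 0 0;-13 20 0 0 0 0 0;-13 20 0 0 0 0 0;-13 20 0 0 0 0 0;-11 17 0 0 0 0 0;-6 9.5 0 0 0 0 0")

```text
time: 17.37
position: [0.5447, 0.0919, 0.1999]
tool_rot: [-1.974, -2.444, -0.001]
ft_force: [0.0, -0.0, 0.7]
grip_width: 1.001
grip_force: 0.0
```

>>> move_arm(increments="0 0 0 0 0 0 0;0 0 0 0 0 0 0;0 0 -8 0 0 0 0;0 0 -16 0 0 0 0;0 0 -16 0 0 0 0;0 0 -10 0 0 0 0;0 0 -5 0 0 0 0;0 0 0 0 0 0 0")

```text
time: 18.03
position: [0.5469, 0.0851, 0.1429]
tool_rot: [-1.983, -2.434, 0.003]
ft_force: [-1.0, -0.7, -0.9]
grip_width: 0.998
grip_force: 0.0
```

```bash
python3 gp.py; python3 f.py
```

```text
18.0333 [-117.7   -3.5  142.9] force gx,gy,z -1.16 -0.44 -0.85 0.9980950660372817 0.0
plate 1503 [[-148.4, -120.2, 11.7], [-97.6, -108.7, 14.3], [-19.4, -100.3, 17.0]] [299. 348.]
pointer 110 [[-9.2, -52.5, 21.9], [-6.8, -45.7, 27.5], [-3.1, -40.4, 28.9]] [244. 438.]
flagtop 299 [[-89.1, -100.9, 50.6], [-80.0, -96.1, 56.8], [-70.0, -86.3, 59.7]] [311. 360.]
fin 23 [[-81.3, -93.6, 26.5], [-81.2, -89.3, 40.7], [-81.0, -81.8, 47.6]] [293. 357.]
bar 2200 [[-123.8, -31.4, 79.0], [-116.2, 6.5, 85.3], [-108.5, 38.8, 87.5]] [206. 318.]
paddle 1491 [[-17.0, 55.9, 61.1], [-15.2, 75.1, 77.1], [-7.2, 93.4, 79.0]] [104. 468.]
pusher 776 [[-17.0, 40.5, 25.5], [-15.9, 60.5, 36.8], [4.8, 99.3, 41.4]] [120. 450.]
```

>>> move_arm(increments="1 2 -8 0 0 0 0;0.4 1 -14 0 0 0 0;0 0 -16 0 0 0 0;0 0 -16 0 0 0 0;0 0 -14 0 0 0 0;0 0 -9 0 0 0 0;0 0 -5 0 0 0 0;0 0 -1 0 0 0 0")

```text
time: 18.8
position: [0.5486, 0.0892, 0.0609]
tool_rot: [-1.982, -2.436, 0.001]
ft_force: [0.9, 1.2, 0.4]
grip_width: 0.999
grip_force: 0.0
```

```bash
python3 gp.py
```

```text
18.8 [-1.152e+02  1.000e-01  6.090e+01] force gx,gy,z 1.1 1.04 0.43 0.9988176282762894 0.0
```

>>> move_arm(increments="-0.6 -0.1 0 0 0 0 150;0 0 0 0 0 0 255;0 0 0 0 0 0 255;0 0 0 0 0 0 255;0 0 0 0 0 0 255;0 0 0 0 0 0 255;0 0 0 0 0 0 255;0 0 0 0 0 0 255", grip_force=20)

```text
time: 19.47
position: [0.5483, 0.089, 0.0617]
tool_rot: [1.983, 2.437, 0.0]
ft_force: [-0.7, -0.6, 0.8]
grip_width: 0.479
grip_force: 0.0
```

>>> move_arm(increments="0 0 0 0 0 0 255;0 0 0 0 0 0 255;0 0 0 0 0 0 255;0 0 0 0 0 0 255;0 0 0 0 0 0 255;0 0 0 0 0 0 255;0 0 0 0 0 0 255;0 0 0 0 0 0 255")

```text
time: 20.13
position: [0.5465, 0.0886, 0.0613]
tool_rot: [-1.982, -2.435, 0.005]
ft_force: [-5.0, -1.3, 4.6]
grip_width: 0.175
grip_force: 20.0
```

```bash
python3 gp.py;python3 f.py
```

```text
20.1333 [-117.4    0.    61.3] force gx,gy,z -5.17 -0.26 4.61 0.17545629266899904 19.99794825911522
bar 4169 [[-131.1, -22.6, 74.9], [-116.2, 13.1, 85.3], [-101.0, 39.3, 91.7]] [244. 318.]
paddle 4419 [[-17.2, 55.8, 60.8], [-15.9, 75.8, 76.6], [-7.2, 93.8, 78.8]] [104. 550.]
pusher 2043 [[-17.2, 40.8, 25.6], [-16.1, 65.1, 36.1], [4.5, 99.1, 41.4]] [123. 506.]
```

>>> move_arm(increments="-1.5 -0.3 0 0 0 0 255;-4 -0.8 0 0 0 0 255;-6 -1.25 0 0 0 0 255;-6 -1.25 0 0 0 0 255;-6 -1.25 0 0 0 0 255;-6 -1.25 0 0 0 0 255;-5 -1.05 0 0 0 0 255;-4 -0.85 0 0 0 0 255")

```text
time: 20.9
position: [0.5116, 0.0812, 0.0615]
tool_rot: [1.981, 2.434, 0.007]
ft_force: [7.7, 0.8, -9.5]
grip_width: 0.179
grip_force: 20.0
```

```bash
python3 gp.py;python3 f.py
```

```text
20.9 [-1.531e+02 -1.000e-01  6.150e+01] force gx,gy,z 7.71 -0.77 -9.55 0.17913568138602656 20.005633234977722
bar 197 [[-139.9, 10.8, 72.5], [-137.8, 12.1, 86.2], [-135.1, 12.7, 94.5]] [248. 351.]
paddle 4347 [[-53.7, 55.7, 60.8], [-52.3, 75.7, 76.6], [-43.7, 93.8, 78.9]] [104. 549.]
pusher 2041 [[-53.6, 40.8, 25.4], [-52.5, 65.3, 36.0], [-32.0, 99.2, 41.5]] [122. 505.]
```

>>> move_arm(increments="-2 -0.4 0 0 0 0 255;-5 -1.05 0 0 0 0 255;-6 -1.25 0 0 0 0 255;-6 -1.25 0 0 0 0 255;-6 -1.25 0 0 0 0 255;-4.5 -0.95 0 0 0 0 255;-2.5 -0.5 0 0 0 0 255;-1 -0.2 0 0 0 0 255")

```text
time: 21.67
position: [0.4792, 0.0744, 0.0615]
tool_rot: [1.98, 2.433, 0.009]
ft_force: [9.7, 1.9, -12.9]
grip_width: 0.183
grip_force: 20.0
```

```bash
python3 gp.py;python3 f.py; python3 g.py top scene | egrep "pointer|flag"
```

```text
21.6667 [-186.1   -0.2   61.5] force gx,gy,z 9.84 -0.13 -12.85 0.1830635721633036 20.00585988163948
flagtop 53 [[-86.5, -100.9, 58.0], [-78.6, -100.0, 58.8], [-70.5, -98.9, 59.7]] [399. 489.]
paddle 4326 [[-86.1, 55.6, 60.8], [-84.7, 75.7, 76.6], [-76.2, 93.7, 78.9]] [104. 548.]
top pointer 7 x [-85.1  -6.3  44.4] y [-85.7 -59.1 -30.4] z [20.1 27.4 29.2]
top flagtop 73 x [-92.3 -83.9 -74.1] y [-114.4 -103.3  -81.4] z [49.4 56.7 61.1]
top flagfin 5 x [-92.4 -85.2 -83.4] y [-97.9 -94.8 -86.4] z [23.4 24.8 29.9]
scene pointer 31 x [-89.4 -74.5 -59.8] y [-83.1 -59.3 -31.1] z [21.1 26.  29.9]
scene flagtop 54 x [-89.1 -79.7 -69.8] y [-117.1 -106.2  -81.3] z [49.2 56.3 60.7]
scene flagfin 1 x [-40.2 -40.2 -40.2] y [-86.2 -86.2 -86.2] z [19.5 19.5 19.5]
```

>>> move_arm(increments="-1.2 -0.25 0 0 0 0 255;-1.5 -0.3 0 0 0 0 255;-1.2 -0.25 0 0 0 0 255;-0.5 -0.1 0 0 0 0 255;0 0 0 0 0 0 255;0 0 0 0 0 0 255;0 0 0 0 0 0 255;0 0 0 0 0 0 255")

```text
time: 22.53
position: [0.4752, 0.0735, 0.0615]
tool_rot: [1.98, 2.433, 0.009]
ft_force: [9.2, 1.0, -11.7]
grip_width: 0.178
grip_force: 20.0
```

```bash
python3 gp.py;python3 f.py|grep paddle; python3 - <<'E'
from g import *
p=ctrl.get_image("scene"); cv2.imwrite("pics/s5.png",cv2.resize(p["frame"][200:260,290:390],None,fx=7,fy=7,interpolation=cv2.INTER_CUBIC)[...,::-1])
E
```

```text
22.5333 [-190.3   -0.2   61.5] force gx,gy,z 9.23 -0.93 -11.74 0.1779883077444834 20.006327033042908
paddle 4319 [[-90.2, 55.6, 60.9], [-88.9, 75.7, 76.6], [-80.3, 93.6, 78.8]] [104. 548.]
```

View pics/s5.png

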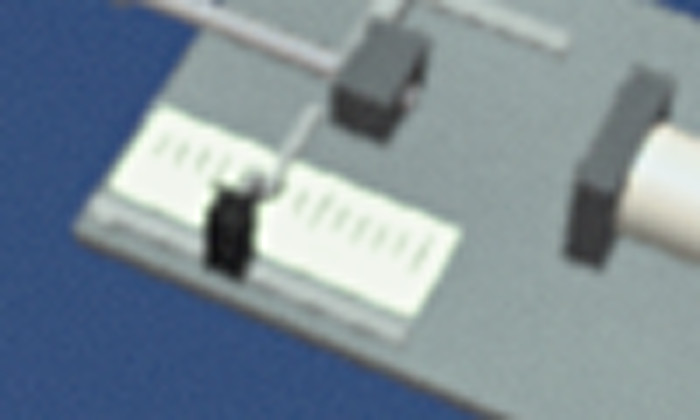

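The scene crop shows the pointer (290,150) running in line with the fin by the flag block (232,225). The slide is about 73 mm out, which agrees with the measured gap, so I'll hold.

>>> move_arm(increments="0 0 0 0 0 0 255;0 0 0 0 0 0 255;0 0 0 0 0 0 255;0 0 0 0 0 0 255;0 0 0 0 0 0 255;0 0 0 0 0 0 255;0 0 0 0 0 0 255;0 0 0 0 0 0 255")

```text
time: 23.35
position: [0.4751, 0.0735, 0.0615]
tool_rot: [1.98, 2.433, 0.009]
ft_force: [10.2, 0.7, -11.5]
grip_width: 0.178
grip_force: 20.0
```

>>> move_arm(increments="0 0 0 0 0 0 255;0 0 0 0 0 0 255;0 0 0 0 0 0 255;0 0 0 0 0 0 255;0 0 0 0 0 0 255;0 0 0 0 0 0 255;0 0 0 0 0 0 255;0 0 0 0 0 0 255")

```text
time: 24.02
position: [0.4751, 0.0735, 0.0615]
tool_rot: [1.98, 2.434, 0.009]
ft_force: [9.7, 2.0, -11.9]
grip_width: 0.175
grip_force: 20.0
```

>>> move_arm(increments="0 0 0 0 0 0 255;0 0 0 0 0 0 255;0 0 0 0 0 0 255;0 0 0 0 0 0 255;0 0 0 0 0 0 255;0 0 0 0 0 0 255;0 0 0 0 0 0 255;0 0 0 0 0 0 255")

```text
time: 24.68
position: [0.4751, 0.0735, 0.0615]
tool_rot: [1.98, 2.433, 0.009]
ft_force: [9.0, 1.9, -10.8]
grip_width: 0.174
grip_force: 20.0
```

```bash
python3 gp.py
```

```text
24.6833 [-190.3   -0.2   61.5] force gx,gy,z 9.2 0.01 -10.77 0.17442395644748304 20.006358548998833
```

>>> move_arm(increments="1 0.2 0 0 0 0 255;3 0.6 0 0 0 0 255;5 1.05 0 0 0 0 255;5 1.05 0 0 0 0 255;5 1.05 0 0 0 0 255;5 1.05 0 0 0 0 255;5 1.05 0 0 0 0 255;5 1.05 0 0 0 0 255")

```text
time: 25.35
position: [0.5084, 0.0806, 0.0614]
tool_rot: [1.981, 2.435, 0.006]
ft_force: [6.0, 0.6, -6.7]
grip_width: 0.18
grip_force: 20.0
```

>>> move_arm(increments="5 1.05 0 0 0 0 255;5 1.05 0 0 0 0 255;5 1.05 0 0 0 0 255;5 1.05 0 0 0 0 255;5 1.05 0 0 0 0 255;4 0.85 0 0 0 0 255;3 0.6 0 0 0 0 255;2 0.4 0 0 0 0 255")

```text
time: 26.02
position: [0.5407, 0.0874, 0.0614]
tool_rot: [1.983, 2.437, 0.0]
ft_force: [4.2, 0.0, -5.2]
grip_width: 0.181
grip_force: 20.0
```

```bash
python3 gp.py
```

```text
26.0167 [-123.3    0.    61.4] force gx,gy,z 4.08 -0.83 -5.2 0.1806225032059083 19.998926371335983
```

>>> move_arm(increments="1.5 0.3 0 0 0 0 255;1.5 0.3 0 0 0 0 255;1 0.2 0 0 0 0 255;1 0.2 0 0 0 0 255;1 0.2 0 0 0 0 255;1 0.2 0 0 0 0 255;0 0 0 0 0 0 255;0 0 0 0 0 0 255")

```text
time: 26.68
position: [0.5465, 0.0886, 0.0615]
tool_rot: [-1.982, -2.436, 0.003]
ft_force: [0.0, -1.0, -1.8]
grip_width: 0.176
grip_force: 20.0
```

```bash
python3 gp.py; python3 f.py
```

```text
26.6833 [-117.4    0.    61.5] force gx,gy,z -0.17 -0.97 -1.84 0.17593494897669806 19.99753028154373
bar 4163 [[-131.1, -22.8, 74.7], [-116.3, 13.1, 85.3], [-100.9, 39.3, 91.9]] [244. 318.]
paddle 2756 [[-89.6, 55.7, 62.0], [-85.9, 75.4, 77.5], [-79.9, 93.4, 78.9]] [104. 389.]
pusher 3813 [[-7.1, 41.6, 25.9], [-3.8, 71.6, 37.3], [5.2, 98.8, 39.0]] [114. 523.]
```

>>> move_arm(increments="0.5 0.1 0 0 0 0 255;0 0 0 0 0 0 255;0 0 0 0 0 0 255;0 0 0 0 0 0 0;0 0 0 0 0 0 0;0 0 0 0 0 0 0;0 0 0 0 0 0 0;0 0 0 0 0 0 0")

```text
time: 27.45
position: [0.5486, 0.0893, 0.062]
tool_rot: [1.982, 2.436, 0.002]
ft_force: [-0.3, 0.1, 0.4]
grip_width: 0.472
grip_force: 0.0
```

>>> move_arm(increments="0 0 0 0 0 0 0;0 0 0 0 0 0 0;0 0 8 0 0 0 0;0 0 16 0 0 0 0;0 0 24 0 0 0 0;0 0 30 0 0 0 0;0 0 30 0 0 0 0;0 0 20 0 0 0 0")

```text
time: 28.12
position: [0.5489, 0.0895, 0.1932]
tool_rot: [1.981, 2.435, 0.004]
ft_force: [1.4, -0.1, 0.9]
grip_width: 0.985
grip_force: 0.0
```

>>> move_arm(increments="0 0 0 0 0 0 0;0 0 0 0 0 0 0;0 0 0 0 0 0 0;0 0 0 0 0 0 0;0 0 0 0 0 0 0;0 0 0 0 0 0 0;0 0 0 0 0 0 0;0 0 0 0 0 0 0")

```text
time: 28.78
position: [0.5477, 0.0889, 0.1892]
tool_rot: [-1.982, -2.436, 0.001]
ft_force: [-0.3, -0.2, -0.2]
grip_width: 1.0
grip_force: 0.0
```

```bash
python3 gp.py; python3 f.py; python3 m.py | head -5; python3 - <<'E'
from h import *
P=cloud(ctrl.get_image("top")); z=P[...,2]
m=(z>.048)&(z<.064)&(np.hypot(P[...,0]-.468,P[...,1]+.336)<.085)
print(cv2.minAreaRect(P[m][:,:2].astype(np.float32)*1000))
E
```

```text
28.7833 [-1.162e+02  1.000e-01  1.892e+02] force gx,gy,z -0.3 -0.11 -0.15 0.999780831736507 0.0
pointer 63 [[-9.3, -50.4, 21.6], [-6.6, -44.8, 27.5], [-3.1, -40.2, 29.3]] [230. 422.]
flagtop 339 [[-89.1, -114.0, 56.5], [-79.5, -104.7, 58.8], [-70.1, -96.2, 60.1]] [297. 354.]
bar 1725 [[-123.8, -38.2, 78.7], [-116.1, 1.8, 85.4], [-108.3, 38.5, 87.5]] [200. 317.]
paddle 712 [[-89.5, 55.5, 62.7], [-85.3, 74.6, 77.6], [-79.9, 93.0, 79.1]] [111. 355.]
pusher 1137 [[-6.9, 41.3, 26.4], [-2.5, 70.8, 37.5], [5.2, 98.1, 39.1]] [116. 439.]
0.67 0.05949071343443646
rack 87 [[372.0, -90.0], [377.0, -139.0], [409.0, -136.0], [404.0, -87.0]] c [ 390.7 -112.8] wh [31.7 49.6] ang 5.6
0.57 0.057334587692037364
rack 336 [[223.0, 407.0], [332.0, 362.0], [348.0, 398.0], [238.0, 444.0]] c [285.4 402.7] wh [ 39.7 118.6] ang 67.4
0.73 0.0025086770927051916
((467.77130126953125, -336.609619140625), (50.26713180541992, 121.6950912475586), 18.175304412841797)
```

The slide is home, the paddle's rear face is at −79.9 mm against the flag at −79.5 mm, and the rack is centred on the mat, so I'll hand in.

```bash
python3 -c "
from bench import ctrl
print(ctrl.close_job())"
```

```text
the job is handed in; nothing more can be done
None
```

The job is handed in, with no verdict returned: by my last measurements the rack is centred and square on the mat, the handle is fully home after about 3 s held at the flag, and the marker is within about 1 mm of level with it.

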